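Clamp the hands-free magnifier with its two knobs

ROBOT

A 6-joint arm with a two-finger parallel gripper is mounted at the origin on the work surface. World frame = base frame: x ahead of the robot, y to its left, z up, the work surface at z = 0. Lengths are in m, angles in rad, forces in N, time in s.
With the tool pointing down it reaches from about 0.4 to 0.825 m from the base axis. Payload 7 kg.
Tool frame: the origin (TCP) lies at the very end of the fingers, on their centre line; the grasp point (between the pads) lies 19 mm behind it (env.grip_point_offset is the distance from the TCP to the grasp point, in m); z points along the fingers, x is the direction in which the jaws open and shut, and the axes are right-handed (so a half turn about z gives the same grasp; the last joint's range is limited). The gripper opens to 88 mm and grips with 3 to 60 N. Pads are 19 mm wide; open, the fingers measure 130 mm over their backs; the gripper's body (78 mm by 193 mm) begins 47 mm behind the grasp point.
Start: joints at [-0.834, 0.359, 0.012, 0, -1.224, -0.288], TCP at [0.293, -0.608, 0.188] pointing down, gripper open.
Joint ranges: [-3.07, 3.07], [-1.43, 2.12], [-1.02, 1.25], [-3.03, 1.67], [-3.05, -0], [-3.03, 3.03]. Speed limits (rad/s): [2.39, 2.39, 3.01, 3.14, 3.14, 3.14].

INTERFACE

Orientations are given as a unit quaternion [x, y, z, w].
In Python, from cell import env, capture, camera_info, sign_off gives the robot as it stands.
- The arm moves only by the tool jog_arm, never from a script. Its argument "commands" is a list that holds one entry, the list of rows, each a list of 7 numbers: the turn, a rotation vector about the tool's x, y, z in degrees, then the shift along the tool's x, y, z in mm, then the finger opening in mm, from 0 to 87.6. In form: [[[ax, ay, az, x, y, z, jaw], ...]]. A call has 1 to 20 rows; each row is the pose to reach, as a shift and turn from the pose commanded when the call began, along the tool's axes at that moment; what a row does not reach only later rows make up. A row lasts 1/12 s, in which the tool goes at most 41.7 mm and 7.16 degrees, less where a joint would pass 70% of its speed; a pose out of reach is approached as far as the arm can. A call with a gripper value outside its range is refused whole. The fingers move at their own pace and stop on an object; "newtons" is the grip in N (left out, the last holds). Time passes only in rows, so rows that repeat a pose let the fingers close. It gives the time, the measured TCP pose, the force and the opening at its end, in the units of the state.
- env.sense(): the state, without advancing time (a new reading comes with each control period).
- capture(name): name is "scene" or "top" or "wrist"; returns (picture, depth): 480x640x3 uint8, blue, green, red; 480x640 float32, m along the optical axis (not along the pixel's ray), 0 where there is no reading.
- camera_info(name): a dict with "fx", "fy", "cx", "cy" (pixels), "T" (4x4, takes a point from camera to world coordinates); the wrist camera has in their place "hand_eye" (4x4, takes a point from camera to tool coordinates, whose origin is the TCP and whose axes are the tool frame's). Camera axes: x right, y down, z forward; pixel columns grow to the right and rows downward; lengths in m; the calibration is good to about 2 mm. The wrist camera is an equidistant fisheye: a pixel r from the principal point sees the ray r / f radians off the axis. A picture is of the moment at which its call begins: read the wrist's pose just before it. camera_info takes no time and is no camera call.
- sign_off(): hands the job in, once; it reports no verdict.
The state is a dict: "clock": time; "q": joint angles; "joint_velocities": joint speeds; "joint_torque": joint torques, N m; "ee_pos": TCP position; "eef_rot": TCP orientation; "ft_force": force on the tool from outside, world axes, zero at the start; "moment": the same for the moment, N m; "grip_width": opening from 0.0 (shut) to 1.0 (fully open).
Only numpy, scipy, OpenCV 4.12 (cv2) and the standard library are available. Lean on these libraries where they do the work, as an engineer would, in place of code of your own. Each camera call takes 0.05 s, during which the arm holds its last target.

TASK

Set the blue magnifier up for hands-free reading: slide it gently along its stand until the end of its handle is fully home against the metal stop, then wind the clamp bar down onto the handle with the two black knobs, turning them by turns in small steps (well under a quarter turn ahead of each other) so that the bar stays level. Tighten both until the handle is held firmly, about 20 N, with the bar level and not so hard that the acrylic could crack, then let go and leave everything else where it is.

Things in the scene. Friction and masses are not known exactly. Their poses are not given: they have to be found in the camera images.
- stand: White fixed stand; origin on the cart top midway between the knob axes; x away from the robot at yaw 0, y left, z up. Block 40 mm high (x -45 to +60, y -100 to +100 mm) with two prongs of equal height towards -x (to x = -165 mm, at y 24 to 40 mm either side, open between). Two guide rails on it, 31 mm apart (x -40 to +30 mm, 8 mm high), lead the handle along x.
- stop: Aluminium stop fixed on the stand: 40 mm wide, 16 mm high; its face that the handle's end meets is at stand x = +30 mm, y = 0. Its origin is the stand's origin. It must not be rammed: keep the push below 25 N (3 to 5 N is enough).
- magnifier: Blue acrylic magnifier, about 120 g, flat and loose on the stand: handle between the rails under the clamp bar, lens on the prongs on the robot's side. Round lens 74 mm across, 10 mm thick; handle 26 mm wide, 12 mm thick. Origin under the lens centre; x points along the handle to its free end, 118 mm from the lens centre; z up.
- lens (a point): Centre of the magnifier's lens, 45 mm above the cart top. The lens's rim on the robot's side is 37 mm from it and can be pushed there from between the prongs. When the handle is home, this point is at stand x = -88 mm, y = 0; at the start it is 20 to 40 mm short of that (towards -x).
- butt (a point): Middle of the free end of the magnifier's handle. Home means it touches the stop: stand x = +30 mm.
- knob_left (a joint): Turn of the left knob (stand y = +75 mm), rad; grows clockwise seen from above. Its screw drives the left end of the bar down 5 mm per rad; the knob itself stays at its height. Starts at 0 to 0.2; free to 6. Takes about 0.13 N m of friction, 0.025 of spring load, plus 0.0025 N m per newton of clamping force; stays where it is left.
- knob_right (a joint): The same for the right knob (stand y = -75 mm): clockwise drives the right end of the bar down 5 mm per rad.
- knob_left_grip (a point): On the axis of the left knob, half-way up its head, 116 mm above the cart top (it does not sink). The head is a black upright cylinder 38 mm across and 32 mm high with a yellow mark on top.
- knob_right_grip (a point): The same point of the right knob.
- bar: Aluminium clamp bar 190 mm long (along stand y), 30 wide, 14 thick, sliding on the two studs, pressed up against the knobs by springs; origin at its centre, about 82 mm up at the start. Out of level by 0.033 rad for each rad between left and right knob; must never pass 0.055 rad (1.65 rad of knob) and must end within 0.025 rad (0.75 rad of knob).
- bar_mid (a point): Centre of the bar. Below it a sprung rubber pad, 22 mm square, unknown 11 to 16 mm below the bar, presses on the handle's top (52 mm up): first touch, at 1.5 to 2.6 rad of both knobs, must be felt. Past it about 15 N per mm: 1 rad of one knob adds 37 N, of both 75 N. Both turned 0.27 rad past the touch gives the right 20 N (10.5 to 31 will do); 42 N cracks it.
- tray: Stainless tray 260 x 180 x 18 mm with the eyedrop bottles, left of the stand; leave alone. Origin under its centre.
- drops1: White eyedrop bottle 25 mm across, 66 mm high; leave alone. Origin under its base.
- drops2: Second eyedrop bottle, blue cap; leave alone.
- drops3: Third eyedrop bottle, green cap; leave alone.
- saucer: White ceramic saucer 110 mm across, right of the stand and nearer the robot; leave alone.
- case: Closed grey glasses case 160 x 62 x 38 mm right of the stand; leave alone.
Things that resemble listed ones, but are neither listed nor needed, are in the scene too. What is shaped like the magnifier but yellow is not meant.

How it is judged:
By the outcome, as a careful person would: the job done as asked, in the order asked, and still so for the second after the job is handed in, with the robot touching nothing.
It also fails if it takes over 72 s, if anything falls off the work surface, if the arm or the gripper's body presses on something with over 40 N, if the wrist force passes 120 N, or if a joint passes its speed limit or range.

## Working session

There is one attempt and no reset: what is moved stays moved. The work goes in short steps, Python scripts to look and compute and a tool call to move; the robot and the scene stay as the last step left them, time stands still between calls to the robot, and variables do not carry over. Pictures are saved under pics/ and viewed, and the job is handed in when it is done.

Besides the shell and the picture viewer there is one more tool, called after "Emit:" by a JSON object that holds its "op" and its "data". jog_arm: Moves the arm, as the interface text tells. Its arguments: {"type":"object","properties":{"commands":{"type":"array","items":{"type":"array","items":{"type":"array","items":{"type":"number"}}}},"newtons":{"type":"number"}},"required":["commands"]}

```bash
ls; mkdir -p pics
python3 - <<'E'
from cell import env,capture,camera_info
import cv2,numpy as np
np.set_printoptions(precision=4,suppress=True)
print(env.sense()); print(env.grip_point_offset)
for n in ["scene","top"]:
    p,d=capture(n); cv2.imwrite(f"pics/{n}0.png",p); np.savez(f"pics/{n}0.npz",p=p,d=d); print(n,camera_info(n))
print(camera_info("wrist"))
E
```

```text
pics
{'clock': 0.0, 'q': array([-0.8339,  0.3594,  0.0111, -0.0003, -1.2241, -0.2881]), 'joint_velocities': array([ 0.0005,  0.0013,  0.0007, -0.0012, -0.0011, -0.0013]), 'joint_torque': array([  0.0019, -58.2722,  29.3065,   6.9971,   0.0071,  -0.0002]), 'ee_pos': array([ 0.2926, -0.6077,  0.187 ]), 'eef_rot': array([ 0.5321,  0.8467,  0.0004, -0.0007]), 'ft_force': array([-0.3481,  0.3691,  0.3185]), 'moment': array([-0.0387,  0.0146, -0.0009]), 'grip_width': 1.0000761495593185}
0.0188
scene {'fx': 442.0973119265028, 'fy': 442.0973119265028, 'cx': 324.0380945026425, 'cy': 236.9466541014845, 'T': array([[-0.0873,  0.5707, -0.8165,  1.2821],
       [ 0.9959,  0.0688, -0.0584,  0.0799],
       [ 0.0228, -0.8183, -0.5743,  0.6666],
       [ 0.    ,  0.    ,  0.    ,  1.    ]])}
top {'fx': 546.1408340670472, 'fy': 546.1408340670472, 'cx': 315.17680390957923, 'cy': 246.87403117337985, 'T': array([[ 0.0246, -0.9851,  0.1701,  0.2859],
       [-0.9994, -0.0285, -0.0206,  0.0425],
       [ 0.0251, -0.1694, -0.9852,  1.4561],
       [ 0.    ,  0.    ,  0.    ,  1.    ]])}
{'fx': 371.64829954431775, 'fy': 371.64829954431775, 'cx': 318.76205718956453, 'cy': 241.32292629574144, 'hand_eye': array([[ 1.    ,  0.0012,  0.0005,  0.0001],
       [-0.0013,  0.953 ,  0.303 , -0.0823],
       [-0.0001, -0.303 ,  0.953 , -0.1962],
       [ 0.    ,  0.    ,  0.    ,  1.    ]])}
```

View pics/scene0.png

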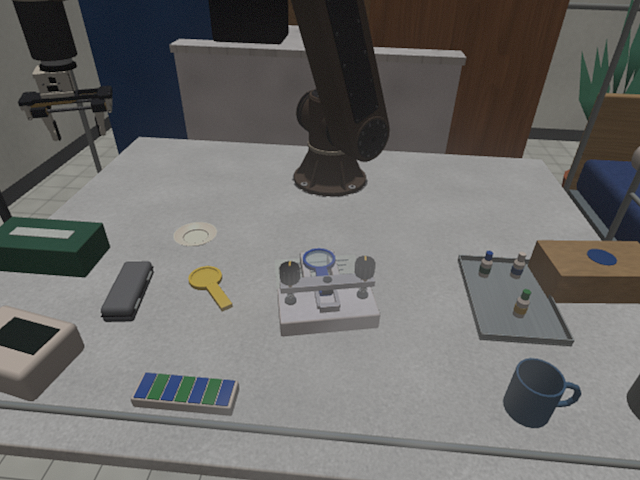

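View pics/top0.png

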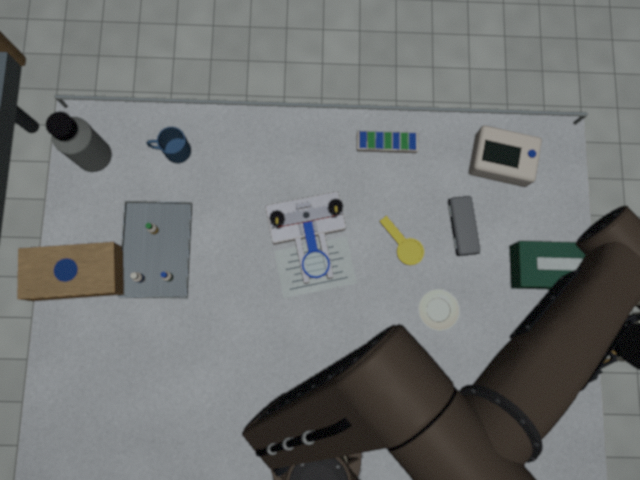

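The scene picture shows the stand with two knobs at (289,272) and (365,266), and the blue lens at (319,262). In the top picture the knobs are at (277,219) and (336,208), and the blue lens is at (315,264).

Things that could be mistaken for the magnifier, top view:
- The yellow magnifier at (409,250), not meant.
- The blue ellipse on the wooden box at (66,269).
- The blue bottle cap at (166,275).

I choose the blue ring at (315,264) because it sits on the stand.

```bash
cat > h.py <<'E'
import numpy as np,cv2
from cell import env,capture,camera_info
from scipy.spatial.transform import Rotation as R
np.set_printoptions(precision=4,suppress=True)
def ray(name,u,v,pose=None):
    c=camera_info(name)
    if name!="wrist":
        d=np.array([(u-c['cx'])/c['fx'],(v-c['cy'])/c['fy'],1]);T=c['T']
    else:
        a=np.array([u-c['cx'],v-c['cy']]);r=np.hypot(*a);th=r/c['fx']
        d=np.r_[a/max(r,1e-9)*np.sin(th),np.cos(th)]
        s=pose; W=np.eye(4);W[:3,:3]=R.from_quat(s['eef_rot']).as_matrix();W[:3,3]=s['ee_pos'];T=W@c['hand_eye']
    return T[:3,3],T[:3,:3]@d
def onz(name,u,v,z,pose=None):
    o,d=ray(name,u,v,pose); return o+d*(z-o[2])/d[2]
def proj(name,p):
    c=camera_info(name);q=np.linalg.inv(c['T'])@np.r_[p,1];return q[0]/q[2]*c['fx']+c['cx'],q[1]/q[2]*c['fy']+c['cy']
E
python3 - <<'E'
from h import *
p=cv2.imread("pics/top0.png")
c=p[180:310,240:380]; cv2.imwrite("pics/c1.png",cv2.resize(c,None,fx=5,fy=5,interpolation=cv2.INTER_CUBIC))
hsv=cv2.cvtColor(p,cv2.COLOR_BGR2HSV)
sub=np.zeros(p.shape[:2],np.uint8);sub[180:310,240:380]=1
for nm,m,z in [("black",(hsv[...,2]<45),.13),("blue",cv2.inRange(hsv,(100,110,60),(130,255,255))>0,.05),("yellow",cv2.inRange(hsv,(18,90,80),(35,255,255))>0,.132)]:
    n,l,s,ce=cv2.connectedComponentsWithStats((m&(sub>0)).astype(np.uint8))
    for i in range(1,n):
        if s[i,4]>4: print(nm,s[i],ce[i],onz("top",*ce[i],z))
E
```

```text
black [329 200  13  15 113] [334.885  206.1858] [ 0.6194 -0.0319  0.13  ]
black [271 212  13  14 105] [276.9143 217.619 ] [0.5857 0.1116 0.13  ]
blue [303 222  26  41 301] [310.9568 239.2957] [0.5484 0.0247 0.05  ]
blue [303 266  26  12  44] [315.7273 273.2727] [0.4593 0.01   0.05  ]
yellow [334 206   4   6  17] [335.7647 208.4706] [ 0.6131 -0.0341  0.132 ]
yellow [275 218   4   6  18] [276.5    220.3333] [0.5784 0.1123 0.132 ]
```

View pics/c1.png

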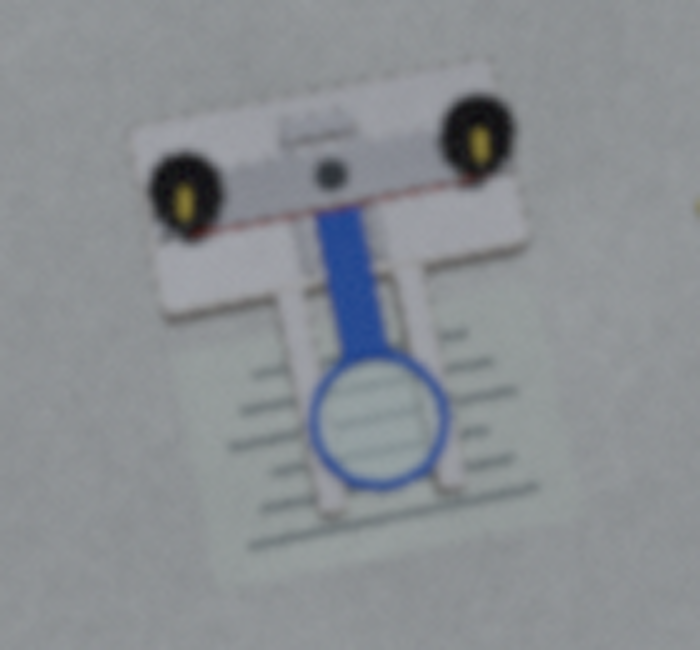

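Emit:
{"op": "jog_arm", "data": {"commands": [[[0,0,-77,464,498,-12,0],[0,0,-77,464,498,-12,0],[0,0,-77,464,498,-12,0],[0,0,-77,464,498,-12,0],[0,0,-77,464,498,-12,0],[0,0,-77,464,498,-12,0],[0,0,-77,464,498,-12,0],[0,0,-77,464,498,-12,0],[0,0,-77,464,498,-12,0],[0,0,-77,464,498,-12,0],[0,0,-77,464,498,-12,0],[0,0,-77,464,498,-12,0],[0,0,-77,464,498,-12,0],[0,0,-77,464,498,-12,0],[0,0,-77,464,498,-12,0],[0,0,-77,464,498,-12,0],[0,0,-77,464,498,-12,0],[0,0,-77,464,498,-12,0],[0,0,-77,464,498,-12,0]]], "newtons": 30}}

```text
clock: 1.68
ee_pos: [0.5399, 0.0268, 0.1993]
eef_rot: [-0.112, 0.994, -0.0, -0.001]
ft_force: [-0.5, -1.1, -1.0]
grip_width: 0.009
```

Run:
```python
from h import *
s=env.sense();p,d=capture("wrist");cv2.imwrite("pics/w1.png",p);import pickle;pickle.dump((s,p,d),open("pics/w1.pkl","wb"))
print(s); print([env.sense()['moment'] for _ in range(2)])
```

```text
{'clock': 1.6833, 'q': array([ 0.4121,  0.1309, -0.2662, -0.0002, -1.1751, -0.1883]), 'joint_velocities': array([-0.0323, -0.0165, -0.0148,  0.0005, -0.0003,  0.0051]), 'joint_torque': array([  1.1119, -38.8425,  29.3414,   6.9107,   0.11  ,  -0.1235]), 'ee_pos': array([0.5399, 0.0268, 0.1993]), 'eef_rot': array([-0.1116,  0.9937, -0.0001, -0.0007]), 'ft_force': array([-0.4749, -1.1012, -0.9872]), 'moment': array([ 0.0224,  0.0887, -0.0529]), 'grip_width': 0.00922283148050235}
[array([-0.006 ,  0.1589, -0.0509]), array([-0.006 ,  0.1589, -0.0509])]
```

View pics/w1.png

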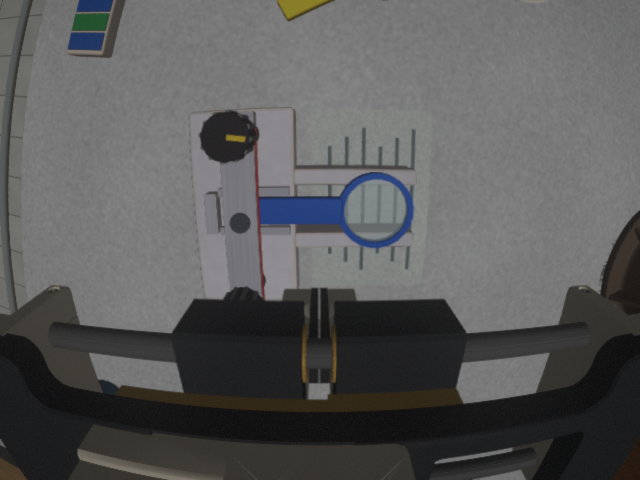

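The wrist view shows the blue lens at (377,210), its handle running under the bar, the right knob at (228,136), and the bar's centre screw at (240,222). The left knob is half hidden at (242,297). The stand is nearly aligned with the tool.

Run:
```python
from h import *
import pickle
s,p,d=pickle.load(open("pics/w1.pkl","rb"))
hsv=cv2.cvtColor(p,cv2.COLOR_BGR2HSV)
m=cv2.inRange(hsv,(105,120,50),(130,255,255));m[:150]=0;m[260:]=0;m[:,:240]=0;m[:,430:]=0
ys,xs=np.nonzero(m)
P=np.array([onz("wrist",u,v,.05,s) for u,v in zip(xs,ys)])
# lens ring: pixels x>350
sel=P[xs>355][:,:2]
(c,r)=cv2.minEnclosingCircle(sel.astype(np.float32)*1000);print("lens",c,r)
hp=P[(xs<335)][:,:2]; 
hx=P[(xs<335)&(xs>262)][:,:2]
# handle centreline via per-column mean
cols=[(P[xs==u][:,:2].mean(0)) for u in range(264,334)]
cols=np.array(cols); v=cv2.fitLine(cols.astype(np.float32),cv2.DIST_L2,0,.01,.01).ravel();print("handle dir",np.degrees(np.arctan2(v[1],v[0])),v[2:])
b=(hsv[...,2]<50).astype(np.uint8);b[:100]=0;b[180:]=0;b[:,:180]=0;b[:,270:]=0
n,l,st,ce=cv2.connectedComponentsWithStats(b);i=1+np.argmax(st[1:,4]);print(st[i],ce[i])
k=cv2.findContours(cv2.morphologyEx((l==i).astype(np.uint8),cv2.MORPH_CLOSE,np.ones((9,9))),0,1)[0];k=max(k,key=cv2.contourArea)[:,0]
K=np.array([onz("wrist",*q,.132,s)[:2] for q in k])*1000
print("knobR enc",cv2.minEnclosingCircle(K.astype(np.float32)))
y=cv2.inRange(hsv,(18,90,80),(35,255,255))
y[:100]=0;y[180:]=0;y[:,:180]=0;y[:,270:]=0
yy,xx=np.nonzero(y);print("mark",xx.mean(),yy.mean(),onz("wrist",xx.mean(),yy.mean(),.132,s))
print("screw",onz("wrist",240,222,.089,s))
c=p[90:320,180:440];cv2.imwrite("pics/w1c.png",cv2.resize(c,None,fx=3,fy=3,interpolation=cv2.INTER_CUBIC)[:600,:780])
# top knobs
t=cv2.imread("pics/top0.png");h=cv2.cvtColor(t,cv2.COLOR_BGR2HSV)
mm=((h[...,2]<60)|(cv2.inRange(h,(18,90,80),(35,255,255))>0)).astype(np.uint8)
for x0,y0 in [(277,219),(336,208)]:
    w=np.zeros_like(mm);w[y0-12:y0+13,x0-12:x0+13]=mm[y0-12:y0+13,x0-12:x0+13]
    yy,xx=np.nonzero(w);print("top",xx.min(),xx.max(),yy.min(),yy.max(),onz("top",xx.mean(),yy.mean(),.118))
```

```text
Traceback (most recent call last):
  File "h.py", line 15, in onz
    o,d=ray(name,u,v,pose); return o+d*(z-o[2])/d[2]
        ~~~^^^^^^^^^^^^^^^
  File "h.py", line 6, in ray
    c=camera_info(name)
ValueError: time passes only in moves, steps and waits
```

```bash
sed -i 's/^from scipy/import functools\ncamera_info=functools.lru_cache(None)(camera_info)\nfrom scipy/' h.py
cat > m1.py <<'E'
from h import *
import pickle
s,p,d=pickle.load(open("pics/w1.pkl","rb"))
hsv=cv2.cvtColor(p,cv2.COLOR_BGR2HSV)
m=cv2.inRange(hsv,(105,120,50),(130,255,255));m[:150]=0;m[260:]=0;m[:,:240]=0;m[:,430:]=0
ys,xs=np.nonzero(m)
P=np.array([onz("wrist",u,v,.05,s) for u,v in zip(xs,ys)])
sel=P[xs>355][:,:2]
(c,r)=cv2.minEnclosingCircle(sel.astype(np.float32)*1000);print("lens",c,r)
cols=np.array([(P[xs==u][:,:2].mean(0)) for u in range(264,334)])
v=cv2.fitLine(cols.astype(np.float32),cv2.DIST_L2,0,.01,.01).ravel();print("handle dir",np.degrees(np.arctan2(v[1],v[0])),v[2:])
b=(hsv[...,2]<50).astype(np.uint8);b[:100]=0;b[180:]=0;b[:,:180]=0;b[:,270:]=0
n,l,st,ce=cv2.connectedComponentsWithStats(b);i=1+np.argmax(st[1:,4]);print(st[i],ce[i])
k=cv2.findContours(cv2.morphologyEx((l==i).astype(np.uint8),cv2.MORPH_CLOSE,np.ones((9,9))),0,1)[0];k=max(k,key=cv2.contourArea)[:,0]
K=np.array([onz("wrist",*q,.132,s)[:2] for q in k])*1000
print("knobR enc",cv2.minEnclosingCircle(K.astype(np.float32)))
y=cv2.inRange(hsv,(18,90,80),(35,255,255))
y[:100]=0;y[180:]=0;y[:,:180]=0;y[:,270:]=0
yy,xx=np.nonzero(y);print("mark",xx.mean(),yy.mean(),onz("wrist",xx.mean(),yy.mean(),.132,s))
print("screw",onz("wrist",240,222,.089,s))
c=p[90:290,180:440];cv2.imwrite("pics/w1c.png",cv2.resize(c,None,fx=3,fy=3,interpolation=cv2.INTER_CUBIC))
t=cv2.imread("pics/top0.png");h=cv2.cvtColor(t,cv2.COLOR_BGR2HSV)
mm=((h[...,2]<60)|(cv2.inRange(h,(18,90,80),(35,255,255))>0)).astype(np.uint8)
for x0,y0 in [(277,219),(336,208)]:
    w=np.zeros_like(mm);w[y0-12:y0+13,x0-12:x0+13]=mm[y0-12:y0+13,x0-12:x0+13]
    yy,xx=np.nonzero(w);print("top",xx.min(),xx.max(),yy.min(),yy.max(),onz("top",xx.mean(),yy.mean(),.118))
E
python3 m1.py
```

```text
lens (486.8323669433594, 11.258429527282715) 37.19730758666992
handle dir 12.8639965 [0.5592 0.0278]
[ 200  111   57   51 1937] [226.4399 136.1502]
knobR enc ((620.40869140625, -33.652000427246094), 20.861156463623047)
mark 235.17948717948718 137.9145299145299 [ 0.6147 -0.0339  0.132 ]
screw [0.6066 0.0395 0.089 ]
top 270 283 211 226 [0.5869 0.1123 0.118 ]
top 329 341 200 215 [ 0.6207 -0.0329  0.118 ]
```

View pics/w1c.png

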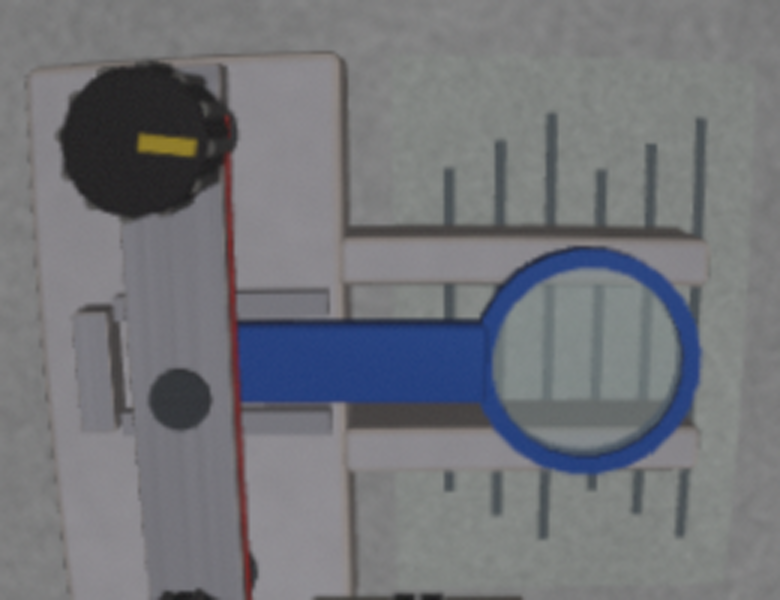

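The measurements agree with the description:
- Lens radius is 37.2 mm.
- Handle heading is 12.9°, the same as the tool's.
- Stand origin is about (0.605, 0.0395), and the lens is about 33 mm short of home.

Next I go down behind the lens rim.

Emit:
{"op": "jog_arm", "data": {"commands": [[[0,0,0,42,-1,0,0],[0,0,0,84,-2,0,0],[0,0,0,125,-3,0,0],[0,0,0,125,-3,30,0],[0,0,0,125,-3,60,0],[0,0,0,125,-3,90,0],[0,0,0,125,-3,120,0],[0,0,0,125,-3,145,0],[0,0,0,125,-3,163,0],[0,0,0,125,-3,163,0],[0,0,0,125,-3,163,0]]]}}

```text
clock: 2.65
ee_pos: [0.4181, -0.0057, 0.0368]
eef_rot: [-0.11, 0.994, -0.0, -0.001]
ft_force: [0.2, 0.9, 1.0]
grip_width: 0.004
```

Run:
```python
from h import *
print(env.sense())
p,d=capture("wrist");cv2.imwrite("pics/w2.png",p)
p,d=capture("scene");cv2.imwrite("pics/s2.png",cv2.resize(p[190:350,240:420],None,fx=4,fy=4,interpolation=cv2.INTER_CUBIC)[:600])
```

```text
{'clock': 2.65, 'q': array([ 0.4631,  0.1022, -0.7333,  0.0003, -0.7374, -0.2427]), 'joint_velocities': array([ 0.008 , -0.0281,  0.0349,  0.0072, -0.015 , -0.0029]), 'joint_torque': array([ -0.0812, -27.6224,  19.6296,   4.6611,   0.2518,   0.003 ]), 'ee_pos': array([ 0.4181, -0.0057,  0.0368]), 'eef_rot': array([-0.1101,  0.9939, -0.0005, -0.001 ]), 'ft_force': array([0.237 , 0.9336, 0.9842]), 'moment': array([ 0.0847,  0.0436, -0.0452]), 'grip_width': 0.003781342209012317}
```

View pics/w2.png

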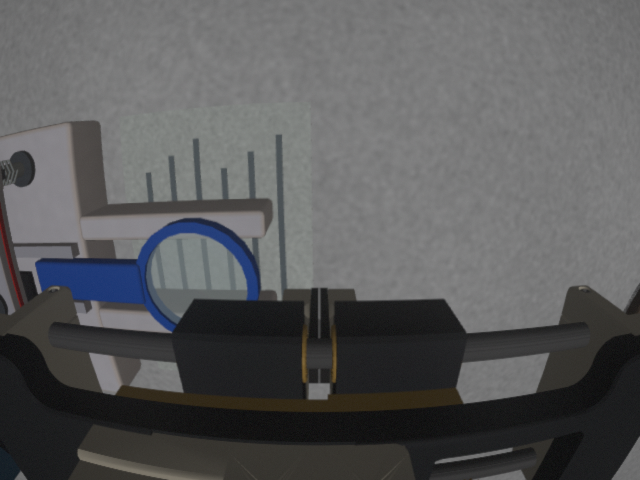

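View pics/s2.png

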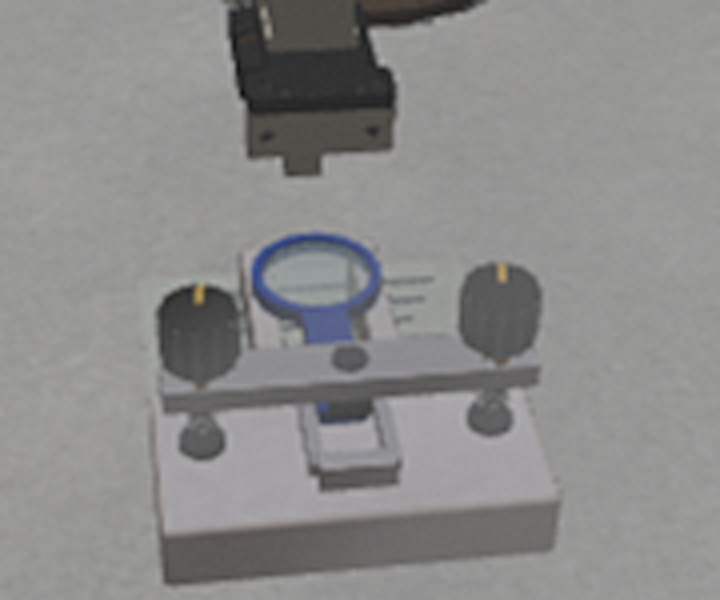

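Emit:
{"op": "jog_arm", "data": {"commands": [[[0,0,0,-3,1,0,0],[0,0,0,-6,1,0,0],[0,0,0,-9,1,0,0],[0,0,0,-12,1,0,0],[0,0,0,-15,1,0,0],[0,0,0,-18,1,0,0],[0,0,0,-21,1,0,0],[0,0,0,-24,1,0,0],[0,0,0,-27,1,0,0],[0,0,0,-30,1,0,0],[0,0,0,-30,1,0,0]]]}}

```text
clock: 3.67
ee_pos: [0.4486, 0.0033, 0.0369]
eef_rot: [-0.111, 0.994, -0.0, 0.0]
ft_force: [-0.4, -0.2, 0.2]
grip_width: 0.004
```

Run:
```python
from h import *
print(env.sense()['ft_force'],env.sense()['ee_pos'])
p,d=capture("wrist");cv2.imwrite("pics/w3.png",p[150:330,:400])
p,d=capture("scene");cv2.imwrite("pics/s3.png",cv2.resize(p[190:350,240:420],None,fx=4,fy=4,interpolation=cv2.INTER_CUBIC)[:600])
```

```text
[-0.4406 -0.2086  0.2463] [0.4486 0.0033 0.0369]
```

View pics/w3.png

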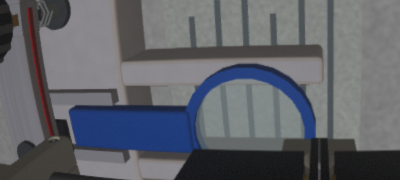

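View pics/s3.png

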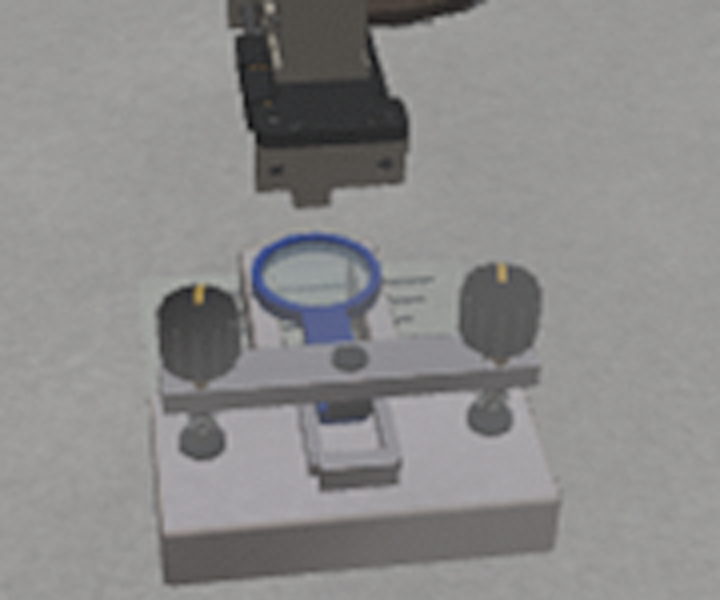

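Run:
```python
from h import *
f=lambda p:((np.array(proj("scene",p))-[240,190])*4).round()
print(f([.4486,.0033,.0369]), f([.4868,.0113,.05]), f([.4868-.037*.975,.0113-.037*.223,.05]), f([.6233,-.0336,.132]),f([.605,.0395,.089]))
```

```text
[306. 246.] [313. 269.] [305. 230.] [195. 299.] [347. 354.]
```

Run:
```python
from h import *
s=env.sense()
p,d=capture("wrist");np.savez("pics/w4.npz",p=p,d=d)
a=cv2.resize(p[230:340,230:410],None,fx=4,fy=4,interpolation=cv2.INTER_CUBIC);cv2.imwrite("pics/w4.png",a)
print((d[250:330:8,280:360:8]*1000).astype(int))
p,d=capture("scene");np.savez("pics/s4.npz",p=p,d=d)
cv2.imwrite("pics/s4.png",cv2.resize(p[215:275,280:360],None,fx=9,fy=9,interpolation=cv2.INTER_CUBIC))
```

```text
[[196 197 193 196 245 245 246 246 245 246]
 [198 198 196 196 247 247 247 246 247 249]
 [199 199 199 197 201 249 250 249 249 249]
 [201 201 201 198 197 250 250 252 250 249]
 [201 201 203 200 199 252 251 254 253 253]
 [203 166 166 167 170 170 166 166 167 168]
 [206 158 158 159 161 161 159 157 159 158]
 [ 94  93  93 152 155 154 155  94  94  94]
 [ 89  89  89 153 148 147 148  89  90  89]
 [ 85  85  86 139 142 142 142  87  86  85]]
```

View pics/w4.png

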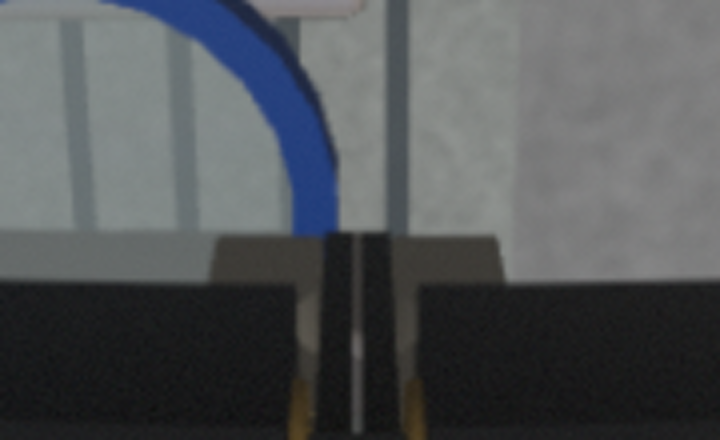

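View pics/s4.png

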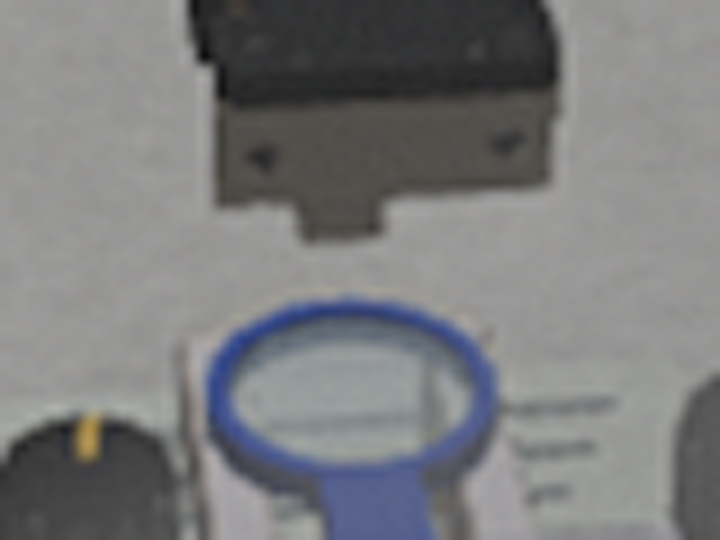

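Run:
```python
from h import *
Z=np.load("pics/s4.npz");d=Z['d']
c=camera_info("scene")
def pt(u,v):
    z=d[v,u]; q=c['T']@np.array([(u-c['cx'])/c['fx']*z,(v-c['cy'])/c['fy']*z,z,1]);return q[:3]
for u,v in [(318,236),(318,239),(318,240),(318,243),(312,232),(330,233),(318,225),(318,249),(318,255)]: print(u,v,d[v,u],pt(u,v))
Z=np.load("pics/w4.npz");d=Z['d'];c=camera_info("wrist")
for u,v in [(318,291),(318,300),(300,291),(290,292),(345,292),(318,320),(270,305),(318,330),(300,350),(280,310)]:
    o=np.array([u-c['cx'],v-c['cy']]);r=np.hypot(*o);th=r/c['fx'];D=np.r_[o/r*np.tan(th),1]*d[v,u]
    print(u,v,d[v,u],(c['hand_eye']@np.r_[D,1])[:3])
print(env.sense()['grip_width'])
```

```text
318 236 0.91303116 [0.5366 0.014  0.1436]
318 239 1.0084897 [0.4625 0.0076 0.0833]
318 240 1.0115784 [0.4613 0.0076 0.0796]
318 243 1.138709 [ 0.3626 -0.001  -0.0005]
312 232 0.907254 [0.5377 0.0016 0.1533]
330 233 0.91483873 [0.5294 0.0382 0.1482]
318 225 0.8906768 [0.5422 0.0141 0.1745]
318 249 1.0337363 [0.4554 0.0074 0.0495]
318 255 1.0195166 [0.4746 0.0094 0.0467]
318 291 0.24746971 [-0.0005  0.0243  0.0295]
318 300 0.23449267 [-0.0005  0.0242  0.0159]
300 291 0.16708954 [-0.0087 -0.0104 -0.0438]
290 292 0.16508512 [-0.013  -0.0108 -0.0458]
345 292 0.1657391 [ 0.0116 -0.0106 -0.0452]
318 320 0.21861076 [-0.0005  0.0286 -0.0022]
270 305 0.09426887 [-0.0129 -0.0383 -0.1113]
318 330 0.22167937 [-0.0005  0.0361 -0.0014]
300 350 0.080851324 [-0.0045 -0.0349 -0.1266]
280 310 0.091479994 [-0.01   -0.0385 -0.1142]
0.006784811088028758
```

Both depth views agree that the visible fingertips end about 43 mm short of the reported TCP: z≈0.08 when the TCP reads 0.037. The lens has not moved either. I'll treat the real fingertip as 43 mm behind the TCP, back off, go lower and confirm by contact.

Emit:
{"op": "jog_arm", "data": {"commands": [[[0,0,0,14,1,0,0],[0,0,0,26,1,0,0],[0,0,0,26,1,0,0],[0,0,0,26,1,14,0],[0,0,0,26,1,28,0],[0,0,0,26,1,36,0],[0,0,0,26,1,41,0],[0,0,0,26,1,41,0]]]}}

```text
clock: 4.53
ee_pos: [0.4217, -0.0019, -0.0048]
eef_rot: [-0.111, 0.994, -0.0, -0.001]
ft_force: [0.5, 0.1, -0.1]
grip_width: 0.002
```

Run:
```python
from h import *
s=env.sense();print(s['ft_force'],s['ee_pos'],s['moment'])
p,d=capture("wrist");cv2.imwrite("pics/w5.png",cv2.resize(p[150:330,:400],None,fx=2,fy=2))
p,d=capture("scene");cv2.imwrite("pics/s5.png",cv2.resize(p[190:350,240:420],None,fx=4,fy=4,interpolation=cv2.INTER_CUBIC)[:600])
c=camera_info("scene")
for v in range(238,262,2):
    u=316;z=d[v,u]; print(v,(c['T']@np.array([(u-c['cx'])/c['fx']*z,(v-c['cy'])/c['fy']*z,z,1]))[:3])
```

```text
[ 0.451   0.0953 -0.0717] [ 0.4217 -0.0019 -0.0048] [-0.0157  0.1439  0.0314]
238 [0.5171 0.0081 0.1243]
240 [0.5117 0.0077 0.1153]
242 [0.5108 0.0077 0.1093]
244 [0.5091 0.0076 0.1027]
246 [0.4358 0.0008 0.0434]
248 [0.4487 0.0021 0.0471]
250 [0.4563 0.0029 0.0469]
252 [0.4634 0.0036 0.0465]
254 [0.4702 0.0043 0.0458]
256 [0.4809 0.0054 0.0482]
258 [0.4865 0.006  0.0468]
260 [0.4936 0.0067 0.0466]
```

View pics/w5.png

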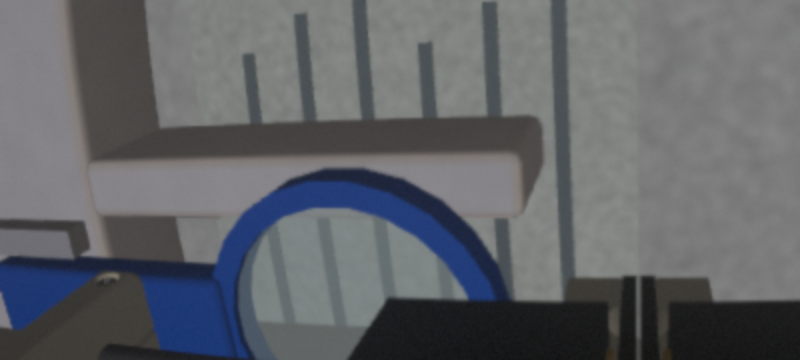

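View pics/s5.png

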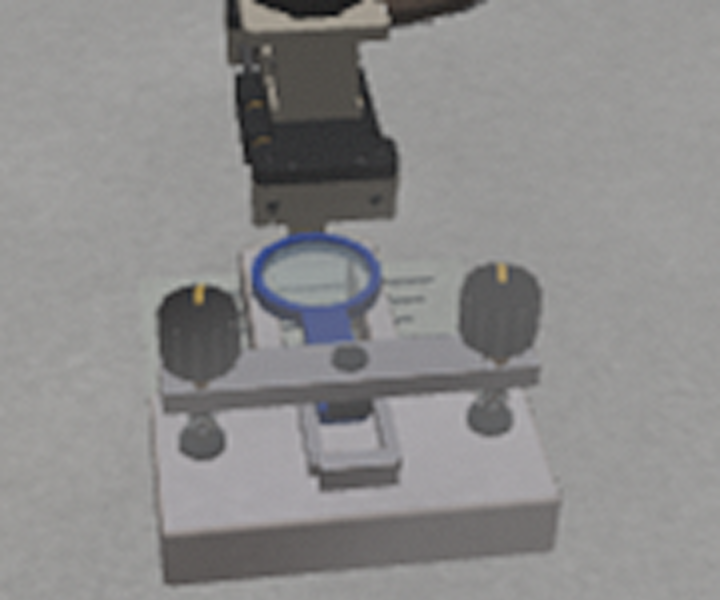

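The fingers are now behind the rim and low enough, with no contact. I push gently.

Emit:
{"op": "jog_arm", "data": {"commands": [[[0,0,0,-5,0,0,0],[0,0,0,-9,0,0,0],[0,0,0,-12,0,0,0],[0,0,0,-15,0,0,0],[0,0,0,-18,0,0,0],[0,0,0,-21,0,0,0],[0,0,0,-24,0,0,0],[0,0,0,-27,0,0,0],[0,0,0,-30,0,0,0],[0,0,0,-33,0,0,0],[0,0,0,-36,0,0,0],[0,0,0,-39,0,0,0]]]}}

```text
clock: 5.63
ee_pos: [0.4607, 0.007, -0.0041]
eef_rot: [-0.111, 0.994, 0.0, -0.0]
ft_force: [-1.2, -0.1, 1.3]
grip_width: 0.004
```

Run:
```python
from h import *
s=env.sense();print(s['ft_force'],s['ee_pos'],s['moment'])
p,d=capture("scene");cv2.imwrite("pics/s6.png",cv2.resize(p[190:350,240:420],None,fx=4,fy=4,interpolation=cv2.INTER_CUBIC)[:600])
```

```text
[-1.218  -0.1264  1.325 ] [ 0.4607  0.007  -0.0041] [-0.0965  0.3907 -0.0319]
```

View pics/s6.png

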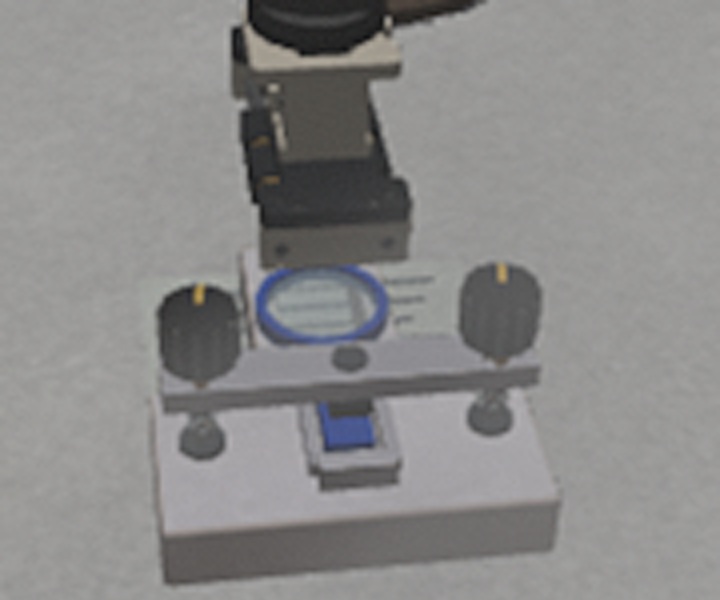

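The magnifier slides. The blue end is at (345,448), a few mm short of the stop. I continue in 1 mm rows.

Emit:
{"op": "jog_arm", "data": {"commands": [[[0,0,0,-1,0,0,0],[0,0,0,-2,0,0,0],[0,0,0,-3,0,0,0],[0,0,0,-4,0,0,0]]]}}

```text
clock: 6.02
ee_pos: [0.4644, 0.0079, -0.0041]
eef_rot: [-0.111, 0.994, 0.0, 0.0]
ft_force: [0.3, 0.0, -0.5]
grip_width: 0.006
```

Emit:
{"op": "jog_arm", "data": {"commands": [[[0,0,0,-1,0,0,0],[0,0,0,-2,0,0,0]]]}}

```text
clock: 6.18
ee_pos: [0.4664, 0.0083, -0.004]
eef_rot: [-0.111, 0.994, 0.0, 0.0]
ft_force: [-1.0, 0.0, -0.9]
grip_width: 0.009
```

Emit:
{"op": "jog_arm", "data": {"commands": [[[0,0,0,-1,0,0,0],[0,0,0,-2,0,0,0]]]}}

```text
clock: 6.35
ee_pos: [0.4683, 0.0088, -0.004]
eef_rot: [-0.111, 0.994, 0.0, 0.0]
ft_force: [-0.0, -0.3, -0.2]
grip_width: 0.006
```

Emit:
{"op": "jog_arm", "data": {"commands": [[[0,0,0,-1,0,0,0],[0,0,0,-2,0,0,0]]]}}

```text
clock: 6.52
ee_pos: [0.4695, 0.0089, -0.0042]
eef_rot: [-0.111, 0.994, -0.0, -0.001]
ft_force: [-4.4, 0.2, 3.7]
grip_width: 0.004
```

Emit:
{"op": "jog_arm", "data": {"commands": [[[0,0,0,-0.7,0,0,0],[0,0,0,-1.4,0,0,0]]]}}

```text
clock: 6.68
ee_pos: [0.4695, 0.0087, -0.0044]
eef_rot: [-0.11, 0.994, -0.0, -0.002]
ft_force: [-8.1, 0.6, 5.0]
grip_width: 0.007
```

Run:
```python
from h import *
s=env.sense();print(s['ft_force'],s['ee_pos'],s['moment'])
p,d=capture("scene");cv2.imwrite("pics/s7.png",cv2.resize(p[250:330,280:380],None,fx=7,fy=7,interpolation=cv2.INTER_CUBIC)[:600])
```

```text
[-8.1355  0.6385  5.022 ] [ 0.4695  0.0087 -0.0044] [ 0.0123  3.0989 -0.0354]
```

View pics/s7.png

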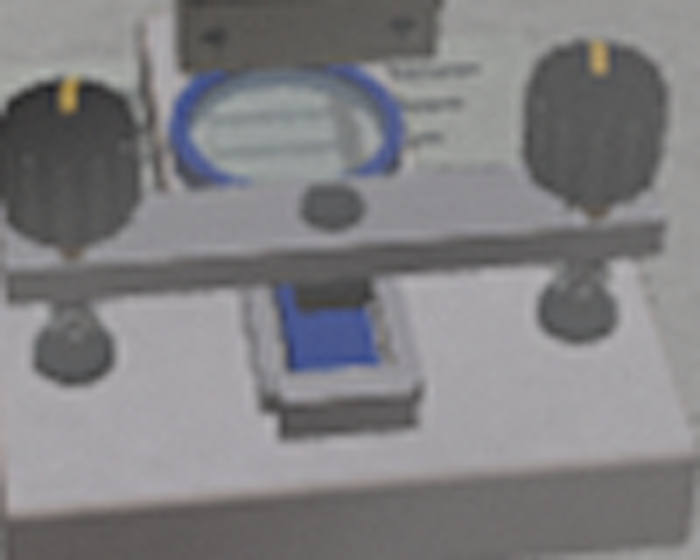

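The handle is home: motion stopped and force rose to 8 N, well under 25 N. In the picture the blue end sits against the stop at (335,370). I retreat, lift and go to the left knob, working with stand coordinates from origin (0.605, 0.0395).

Emit:
{"op": "jog_arm", "data": {"commands": [[[0,0,0,8,0,0,0],[0,0,0,20,0,0,0],[0,0,0,20,0,-35,0],[0,0,0,20,0,-75,40],[0,0,0,20,0,-110,87],[0,0,0,10,5,-125,87],[0,0,-5,-30,20,-125,87],[0,0,-10,-70,40,-125,87],[0,0,-15,-110,60,-125,87],[0,0,-15,-139,75,-125,87],[0,0,-15,-139,75,-125,87],[0,0,-15,-139,75,-125,87]]]}}

```text
clock: 7.73
ee_pos: [0.5917, 0.1145, 0.1198]
eef_rot: [-0.24, 0.971, -0.0, -0.0]
ft_force: [-0.6, -0.3, -0.8]
grip_width: 0.624
```

Run:
```python
from h import *
import pickle
s=env.sense();print(s['ft_force'],s['ee_pos'],s['moment'],s['q'],R.from_quat(s['eef_rot']).as_matrix()[:,0])
p,d=capture("wrist");cv2.imwrite("pics/w8.png",p);pickle.dump((s,p,d),open("pics/w8.pkl","wb"))
p,d=capture("scene");cv2.imwrite("pics/s8.png",cv2.resize(p[150:340,240:420],None,fx=3,fy=3,interpolation=cv2.INTER_CUBIC)[:600])
p,d=capture("top");cv2.imwrite("pics/t8.png",p)
```

```text
[-0.58   -0.3284 -0.7833] [0.5917 0.1145 0.1198] [-0.0956  0.254  -0.0724] [ 0.5151  0.2933 -0.2467  0.0001 -1.0315 -0.0306] [-0.8849 -0.4658  0.0007]
```

View pics/w8.png

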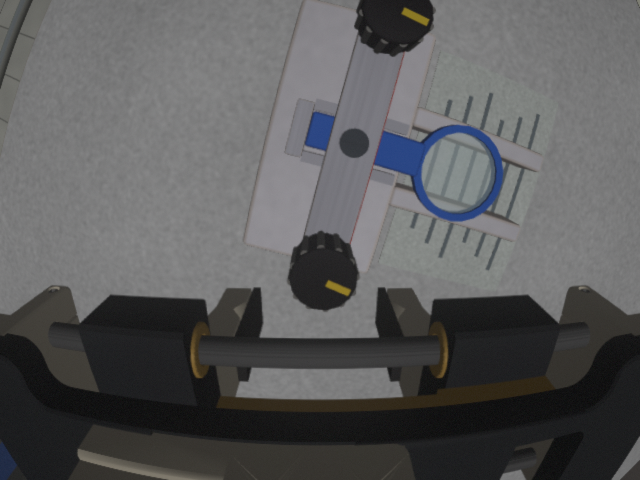

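View pics/s8.png

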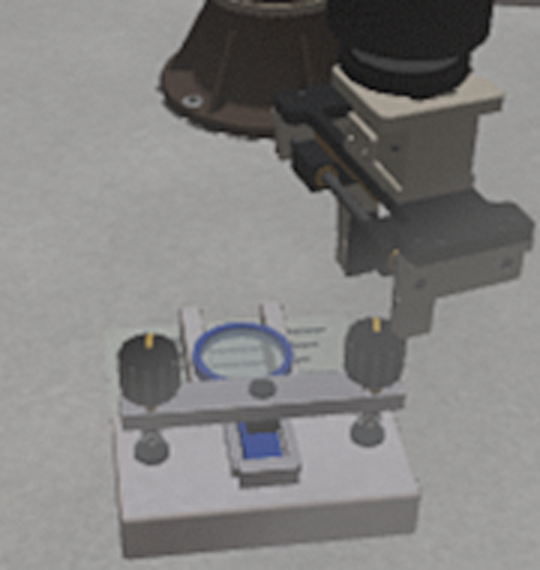

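The wrist view shows the left knob at (325,277), the right knob at (395,20), the screw at (353,143), and the handle's end against the stop at (308,130). Next I refine the knob centres.

Run:
```python
from h import *
import pickle
from scipy.optimize import least_squares
s,p,d=pickle.load(open("pics/w8.pkl","rb"))
hsv=cv2.cvtColor(p,cv2.COLOR_BGR2HSV)
m=((hsv[...,2]<55)|(cv2.inRange(hsv,(18,90,80),(35,255,255))>0)).astype(np.uint8)
W=np.zeros_like(m);W[225:315,280:365]=m[225:315,280:365]
W=cv2.morphologyEx(W,cv2.MORPH_CLOSE,np.ones((5,5)))
k=max(cv2.findContours(W,0,1)[0],key=cv2.contourArea)[:,0]
for lo in (275,285,292):
    low=k[k[:,1]>lo]
    K=np.array([onz("wrist",*q,.132,s)[:2] for q in low])*1000
    f=least_squares(lambda c:np.hypot(*(K-c[:2]).T)-c[2],[588,112,19],loss='soft_l1');print(lo,f.x,len(K))
    f=least_squares(lambda c:np.hypot(*(K-c[:2]).T)-19.,[588,112],loss='soft_l1');print(lo,f.x)
print(k[:,0].min(),k[:,0].max(),k[:,1].min(),k[:,1].max())
print("ctr guess",onz("wrist",324.5,277,.132,s))
print("screw",onz("wrist",353.5,143,.089,s))
yl=cv2.inRange(hsv,(18,90,80),(35,255,255))
for w in ((270,310,300,360),(0,40,390,440)):
    yy,xx=np.nonzero(yl[w[0]:w[1],w[2]:w[3]]);pts=np.array([onz("wrist",x+w[2],y+w[0],.132,s)[:2] for x,y in zip(xx,yy)])
    c,(a,b),ang=cv2.minAreaRect((pts*1000).astype(np.float32));v=cv2.fitLine(pts.astype(np.float32),2,0,.01,.01).ravel();print("mark",pts.mean(0),a,b,np.degrees(np.arctan2(v[1],v[0])))
```

```text
275 [591.0195 111.3524  17.8745] 95
275 [591.6738 110.1051]
285 [590.8136 111.5693  17.6479] 75
285 [591.5877 110.1075]
292 [590.7652 111.7141  17.5168] 61
292 [591.5641 110.1865]
288 357 232 309
ctr guess [0.5909 0.1097 0.132 ]
screw [0.6071 0.0403 0.089 ]
mark [0.5815 0.112 ] 14.127312660217285 4.441164493560791 2.579473
mark [ 0.6155 -0.033 ] 14.072744369506836 4.378948211669922 5.486096
```

Emit:
{"op": "jog_arm", "data": {"commands": [[[0,0,0,2,-1.5,20,87],[0,0,0,2,-1.5,40,70],[0,0,0,2,-1.5,60,60],[0,0,0,2,-1.5,60,50],[0,0,0,2,-1.5,60,42]]], "newtons": 20}}

```text
clock: 8.3
ee_pos: [0.5886, 0.1101, 0.0611]
eef_rot: [-0.239, 0.971, -0.0, -0.001]
ft_force: [0.9, 0.7, 0.3]
grip_width: 0.658
```

Emit:
{"op": "jog_arm", "data": {"commands": [[[0,0,0,0,0,0,30],[0,0,0,0,0,0,30],[0,0,0,0,0,0,30]]], "newtons": 20}}

```text
clock: 8.55
ee_pos: [0.5906, 0.1114, 0.0625]
eef_rot: [-0.24, 0.971, 0.0, 0.001]
ft_force: [7.5, 3.9, -1.0]
grip_width: 0.436
```

Run:
```python
from h import *
s=env.sense();print(s['ft_force'],s['ee_pos'],s['moment'],s['grip_width']*87.6)
p,d=capture("wrist");cv2.imwrite("pics/w9.png",p)
p,d=capture("scene");cv2.imwrite("pics/s9.png",cv2.resize(p[150:340,240:420],None,fx=3,fy=3,interpolation=cv2.INTER_CUBIC)[:600])
s=env.sense();print(s['ft_force'],s['ee_pos'],s['moment'],s['grip_width']*87.6)
```

```text
[ 7.4613  3.9112 -1.0235] [0.5906 0.1114 0.0625] [ 1.5816 -3.1743 -0.0592] 38.2307279369585
[0.7239 0.9876 4.7462] [0.5908 0.1115 0.0626] [ 0.2079 -0.0047 -0.0745] 37.73558834204193
```

View pics/s9.png

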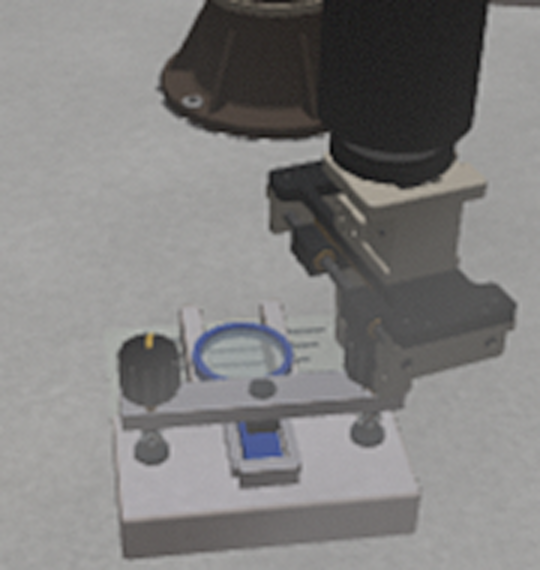

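View pics/w9.png

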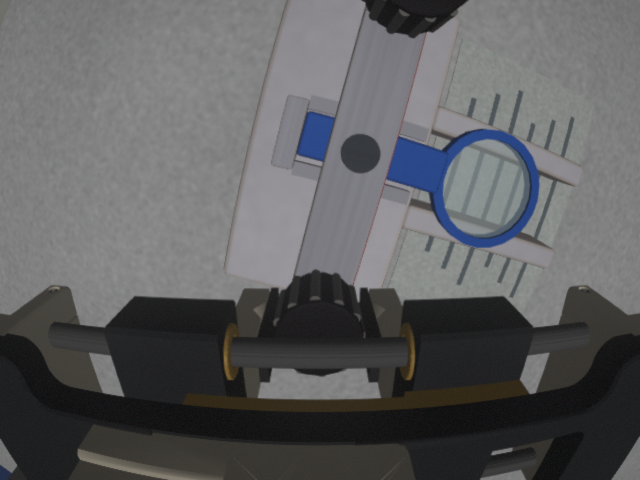

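The grip is on the left knob at 38 mm opening, and the lateral force settled to about 1 N. I turn it clockwise 30°.

Emit:
{"op": "jog_arm", "data": {"commands": [[[0,0,5,0,0,0,30],[0,0,10,0,0,0,30],[0,0,15,0,0,0,30],[0,0,20,0,0,0,30]]], "newtons": 30}}

```text
clock: 8.98
ee_pos: [0.5903, 0.1113, 0.0625]
eef_rot: [-0.066, 0.998, 0.0, 0.001]
ft_force: [-3.0, -0.2, 8.1]
grip_width: 0.425
```

```bash
cat > st.py <<'E'
from h import *
s=env.sense();R_=R.from_quat(s['eef_rot']).as_matrix()
print(s['clock'],'F',s['ft_force'],'M',s['moment'],'tq6',s['joint_torque'][5],'pos',s['ee_pos'],'yaw',np.degrees(np.arctan2(R_[1,0],R_[0,0]))%360,'gw',s['grip_width']*87.6,'q6',s['q'][5])
E
python3 st.py
```

```text
8.9833 F [-2.9791 -0.2377  8.1135] M [0.2657 1.0087 0.1896] tq6 1.5812112763524055 pos [0.5903 0.1113 0.0625] yaw 187.5154883012662 gw 37.25187771177078 q6 -0.38091262782724034
```

Emit:
{"op": "jog_arm", "data": {"commands": [[[0,0,5,0,0,0,30],[0,0,10,0,0,0,30]]]}}

```text
clock: 9.15
ee_pos: [0.59, 0.1113, 0.0625]
eef_rot: [0.022, 1.0, 0.0, 0.001]
ft_force: [-3.2, 0.2, 9.8]
grip_width: 0.426
```

```bash
python3 st.py
python3 - <<'E'
from h import *
p,d=capture("wrist");cv2.imwrite("pics/w10.png",p[200:420,150:490])
E
python3 st.py
```

```text
9.15 F [-3.247   0.2431  9.8108] M [0.4181 1.4098 0.1775] tq6 1.5758872032165527 pos [0.59   0.1113 0.0625] yaw 177.51026953442312 gw 37.34490465767433 q6 -0.5554490787203394
9.2 F [-3.4611  0.8914  8.2732] M [ 0.2707  1.2065 -0.0776] tq6 0.8779386430978775 pos [0.59   0.1113 0.0625] yaw 177.12442562543362 gw 37.5892618445716 q6 -0.5621573621507022
```

View pics/w10.png

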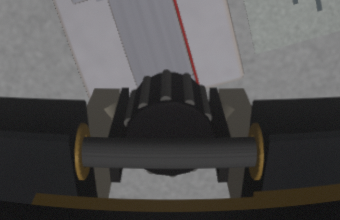

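Emit:
{"op": "jog_arm", "data": {"commands": [[[0,0,0,0,0,-2,87],[0,0,0,0,0,-4,87],[0,0,0,0,0,-4,87],[0,0,0,0,0,-4,87],[0,0,0,-6,-20,-4,87],[0,0,0,-13,-45,-4,87],[0,0,-7,-23,-82,-4,87],[0,0,-14,-31,-112,-4,87],[0,0,-21,-40,-144.5,-4,87],[0,0,-28,-40,-144.5,-4,87],[0,0,-35,-40,-144.5,-4,87],[0,0,-42,-40,-144.5,-4,60],[0,0,-45,-40,-144.5,-4,48],[0,0,-45,-40,-144.5,-4,42]]]}}

```text
clock: 10.37
ee_pos: [0.6236, -0.0353, 0.0646]
eef_rot: [-0.365, 0.931, 0.0, -0.0]
ft_force: [0.7, 0.1, 0.1]
grip_width: 0.829
```

```bash
python3 st.py
python3 - <<'E'
from h import *
p,d=capture("scene");cv2.imwrite("pics/s11.png",cv2.resize(p[150:340,240:420],None,fx=4,fy=4,interpolation=cv2.INTER_CUBIC)[160:760])
p,d=capture("wrist");cv2.imwrite("pics/w11.png",p)
E
```

```text
10.3667 F [0.7361 0.0749 0.0726] M [-0.0695  0.117  -0.0132] tq6 1.2533577159047127 pos [ 0.6236 -0.0353  0.0646] yaw 222.84693958547717 gw 72.610174865028 q6 0.4923324476017597
```

View pics/s11.png

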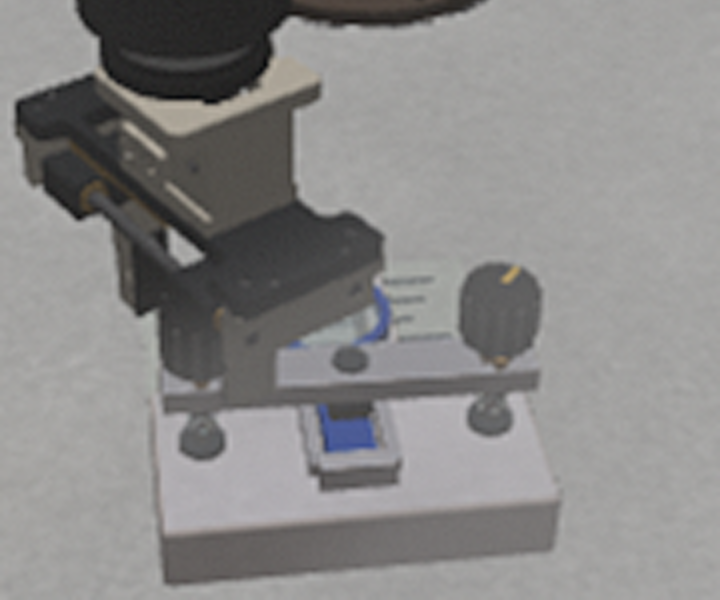

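View pics/w11.png

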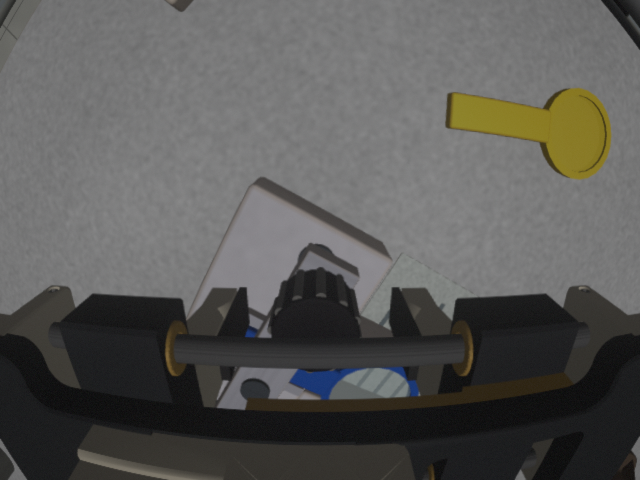

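The left knob's mark turned about 30° (now at (512,272) in the scene crop), and the jaws straddle the right knob. I close and turn 60°.

Emit:
{"op": "jog_arm", "data": {"commands": [[[0,0,0,0,0,0,30],[0,0,0,0,0,0,30],[0,0,0,0,0,0,30],[0,0,0,0,0,0,30],[0,0,0,0,0,0,30],[0,0,6,0,0,0,30],[0,0,12,0,0,0,30],[0,0,18,0,0,0,30],[0,0,24,0,0,0,30],[0,0,30,0,0,0,30],[0,0,36,0,0,0,30],[0,0,42,0,0,0,30]]], "newtons": 30}}

```text
clock: 11.47
ee_pos: [0.6241, -0.0343, 0.065]
eef_rot: [-0.004, 1.0, 0.0, 0.0]
ft_force: [1.1, 3.4, 0.1]
grip_width: 0.424
```

```bash
python3 st.py
```

```text
11.4667 F [1.121  3.4482 0.0549] M [1.3097 0.1117 0.1405] tq6 1.926669180393219 pos [ 0.6241 -0.0343  0.065 ] yaw 180.43148903527424 gw 37.18572361992511 q6 -0.24881670816413887
```

Emit:
{"op": "jog_arm", "data": {"commands": [[[0,0,6,0,0,0,30],[0,0,12,0,0,0,30]]]}}

```text
clock: 11.63
ee_pos: [0.6239, -0.0342, 0.0651]
eef_rot: [0.101, 0.995, 0.0, 0.0]
ft_force: [-1.2, 3.7, 0.7]
grip_width: 0.429
```

```bash
python3 st.py
```

```text
11.6333 F [-1.2424  3.7139  0.6909] M [1.485  0.3995 0.1494] tq6 1.924203336238861 pos [ 0.6239 -0.0342  0.0651] yaw 168.426307353412 gw 37.546287909059544 q6 -0.4582600804052405
```

Emit:
{"op": "jog_arm", "data": {"commands": [[[0,0,6,0,0,0,30]]]}}

```text
clock: 11.72
ee_pos: [0.6238, -0.0342, 0.0651]
eef_rot: [0.153, 0.988, 0.0, 0.0]
ft_force: [-1.0, 3.6, 1.6]
grip_width: 0.424
```

```bash
python3 st.py
```

```text
11.7167 F [-0.9764  3.6324  1.6358] M [1.6325 0.5153 0.0993] tq6 1.9224880635738373 pos [ 0.6238 -0.0342  0.0651] yaw 162.42912457484584 gw 37.163311801141276 q6 -0.5629534690963136
```

Emit:
{"op": "jog_arm", "data": {"commands": [[[0,0,0,0,0,0,87],[0,0,0,0,0,0,87],[0,0,0,0,0,0,87],[0,0,-3,0,0,0,87],[0,0,-9,7.5,13,0,87],[0,0,-16,22.5,39,0,87],[0,0,-23,43,74,0,87],[0,0,-30,60,104,0,87],[0,0,-37,75.5,130,0,87],[0,0,-44,75.5,130,0,87],[0,0,-51,75.5,130,0,70],[0,0,-55,75.5,130,0,50],[0,0,-55,75.5,130,0,30],[0,0,-55,75.5,130,0,30],[0,0,-55,75.5,130,0,30],[0,0,-55,75.5,130,0,30]]]}}

```text
clock: 13.05
ee_pos: [0.5903, 0.1112, 0.0649]
eef_rot: [-0.322, 0.947, -0.0, -0.0]
ft_force: [-0.7, 0.2, -0.6]
grip_width: 0.603
```

```bash
python3 st.py
```

```text
13.05 F [-0.6723  0.2155 -0.57  ] M [-0.0865  0.1225 -0.0214] tq6 -0.011136369430460036 pos [0.5903 0.1112 0.0649] yaw 217.6159844687961 gw 52.80427651655919 q6 0.14531428726986725
```

Emit:
{"op": "jog_arm", "data": {"commands": [[[0,0,0,0,0,0,30],[0,0,0,0,0,0,30],[0,0,0,0,0,0,30],[0,0,5,0,0,0,30],[0,0,10,0,0,0,30],[0,0,15,0,0,0,30],[0,0,20,0,0,0,30],[0,0,25,0,0,0,30],[0,0,30,0,0,0,30]]]}}

```text
clock: 13.8
ee_pos: [0.5901, 0.1114, 0.065]
eef_rot: [-0.065, 0.998, -0.0, -0.0]
ft_force: [-0.6, 0.6, 1.8]
grip_width: 0.427
```

```bash
python3 st.py
```

```text
13.8 F [-0.6176  0.5779  1.8032] M [0.1513 0.5632 0.1064] tq6 1.578676924109459 pos [0.5901 0.1114 0.065 ] yaw 187.4674658717423 gw 37.411491834827046 q6 -0.3814198990090665
```

Emit:
{"op": "jog_arm", "data": {"commands": [[[0,0,5,0,0,0,30],[0,0,10,0,0,0,30]]]}}

```text
clock: 13.97
ee_pos: [0.5899, 0.1114, 0.065]
eef_rot: [0.022, 1.0, -0.0, -0.0]
ft_force: [-1.9, 0.6, 1.7]
grip_width: 0.429
```

```bash
python3 st.py
```

```text
13.9667 F [-1.8859  0.5532  1.6879] M [0.3038 0.8701 0.1591] tq6 1.5758821740746498 pos [0.5899 0.1114 0.065 ] yaw 177.46263069950106 gw 37.607956775535904 q6 -0.5559618135644897
```

Emit:
{"op": "jog_arm", "data": {"commands": [[[0,0,5,0,0,0,30],[0,0,10,0,0,0,30]]]}}

```text
clock: 14.13
ee_pos: [0.5896, 0.1115, 0.065]
eef_rot: [0.109, 0.994, -0.0, -0.001]
ft_force: [-2.8, 1.1, 3.5]
grip_width: 0.431
```

```bash
python3 st.py
```

```text
14.1333 F [-2.7658  1.0834  3.5347] M [0.5377 1.2534 0.1261] tq6 1.572824902832508 pos [0.5896 0.1115 0.065 ] yaw 167.46148926362181 gw 37.755523522095274 q6 -0.7304508926936075
```

Emit:
{"op": "jog_arm", "data": {"commands": [[[0,0,0,0,0,0,87],[0,0,0,0,0,0,87],[0,0,0,0,0,0,87],[0,0,-2,0,0,0,87],[0,0,-7,-6,-13,0,87],[0,0,-14,-19,-40,0,87],[0,0,-21,-37,-78,0,87],[0,0,-28,-51,-108,0,87],[0,0,-35,-64,-135,0,87],[0,0,-41,-64,-135,0,75],[0,0,-43,-64,-135,0,55],[0,0,-43,-64,-135,0,30],[0,0,-43,-64,-135,0,30],[0,0,-43,-64,-135,0,30],[0,0,-43,-64,-135,0,30],[0,0,-43,-64,-135,0,30]]]}}

```text
clock: 15.47
ee_pos: [0.6241, -0.0336, 0.065]
eef_rot: [-0.265, 0.964, -0.0, 0.0]
ft_force: [-0.5, -0.3, -0.1]
grip_width: 0.524
```

Emit:
{"op": "jog_arm", "data": {"commands": [[[0,0,0,0,0,0,30],[0,0,0,0,0,0,30],[0,0,5,0,0,0,30],[0,0,10,0,0,0,30],[0,0,15,0,0,0,30]]]}}

```text
clock: 15.88
ee_pos: [0.6242, -0.0335, 0.065]
eef_rot: [-0.135, 0.991, 0.0, 0.0]
ft_force: [0.3, 1.9, 0.8]
grip_width: 0.427
```

```bash
python3 st.py
```

```text
15.8833 F [0.291  1.8988 0.7633] M [0.5378 0.2217 0.167 ] tq6 1.6094159334897995 pos [ 0.6242 -0.0335  0.065 ] yaw 195.4950300929902 gw 37.39276761524341 q6 0.012549100048524614
```

Emit:
{"op": "jog_arm", "data": {"commands": [[[0,0,5,0,0,0,30],[0,0,10,0,0,0,30]]]}}

```text
clock: 16.05
ee_pos: [0.6242, -0.0336, 0.065]
eef_rot: [-0.048, 0.999, 0.0, 0.0]
ft_force: [-0.5, 2.1, 0.9]
grip_width: 0.426
```

```bash
python3 st.py
```

```text
16.05 F [-0.4684  2.1445  0.851 ] M [0.5539 0.2108 0.1458] tq6 1.5780850499868393 pos [ 0.6242 -0.0336  0.065 ] yaw 185.4947252101944 gw 37.34818483006036 q6 -0.16198554641851265
```

Emit:
{"op": "jog_arm", "data": {"commands": [[[0,0,5,0,0,0,30],[0,0,10,0,0,0,30]]]}}

```text
clock: 16.22
ee_pos: [0.6241, -0.0335, 0.065]
eef_rot: [0.039, 0.999, 0.0, 0.0]
ft_force: [-0.4, 1.3, 0.5]
grip_width: 0.425
```

```bash
python3 st.py;  python3 - <<'E'
from h import *
p,d=capture("scene");cv2.imwrite("pics/s14.png",cv2.resize(p[250:330,280:380],None,fx=7,fy=7,interpolation=cv2.INTER_CUBIC)[:600])
E
python3 st.py
```

```text
16.2167 F [-0.3902  1.3377  0.4898] M [0.591  0.2974 0.1715] tq6 1.5765948593616486 pos [ 0.6241 -0.0335  0.065 ] yaw 175.49437308044133 gw 37.20424542652927 q6 -0.33651130173513083
16.2667 F [-1.0364  1.8457  0.5003] M [ 0.6674  0.3474 -0.0872] tq6 1.17731474339962 pos [ 0.6241 -0.0336  0.065 ] yaw 175.13785861862797 gw 37.16333254835342 q6 -0.3426852850793511
```

View pics/s14.png

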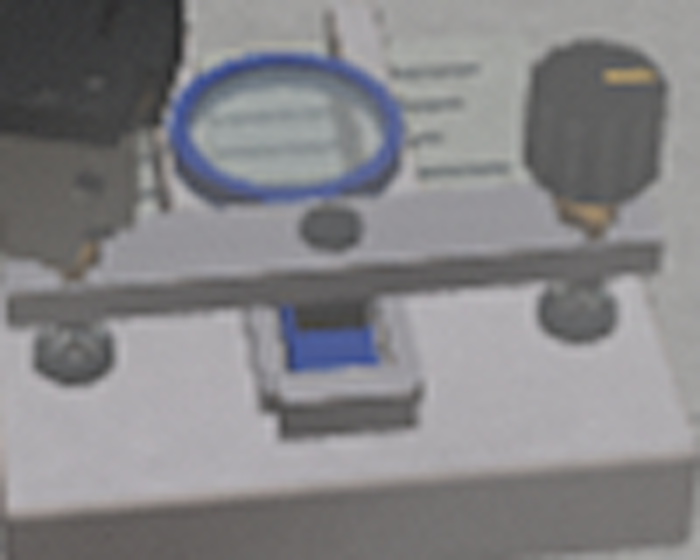

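The left mark has turned about 80°, the bar came down level, and the pad hasn't touched yet. The last joint's torque repeats to about 0.003 N m at constant speed, so it will serve to feel the touch. On the way back I also check its value when unloaded.

Emit:
{"op": "jog_arm", "data": {"commands": [[[0,0,0,0,0,0,87],[0,0,0,0,0,0,87],[0,0,0,0,0,0,87],[0,0,0,0,0,0,87],[0,0,0,4,13,0,87],[0,0,0,13,41,0,87],[0,0,0,25,80,0,87],[0,0,0,36,114,0,87],[0,0,0,44.8,142.3,0,87],[0,0,-10,44.8,142.3,0,87],[0,0,-20,44.8,142.3,0,87],[0,0,-30,44.8,142.3,0,87],[0,0,-35,44.8,142.3,0,87],[0,0,-40,44.8,142.3,0,80],[0,0,-40,44.8,142.3,0,65],[0,0,-35,44.8,142.3,0,45],[0,0,-30,44.8,142.3,0,45]]]}}

```text
clock: 17.68
ee_pos: [0.5898, 0.1118, 0.065]
eef_rot: [-0.221, 0.975, 0.0, 0.0]
ft_force: [-0.8, 0.0, 0.2]
grip_width: 0.753
```

```bash
python3 st.py
```

```text
17.6833 F [-0.7585  0.03    0.2087] M [ 0.0055  0.1173 -0.0861] tq6 2.4482224881649017 pos [0.5898 0.1118 0.065 ] yaw 205.59387266453123 gw 65.93754114009667 q6 -0.06572722197836939
```

Emit:
{"op": "jog_arm", "data": {"commands": [[[0,0,5,0,0,0,45],[0,0,10,0,0,0,45]]]}}

```text
clock: 17.85
ee_pos: [0.5898, 0.1118, 0.065]
eef_rot: [-0.135, 0.991, 0.0, 0.0]
ft_force: [1.1, 0.5, -0.4]
grip_width: 0.599
```

```bash
python3 st.py
```

```text
17.85 F [ 1.0799  0.4914 -0.3733] M [-0.0332  0.0942  0.0127] tq6 1.7358411848545074 pos [0.5898 0.1118 0.065 ] yaw 195.52283581686248 gw 52.47346728979205 q6 -0.24150438251366432
```

Emit:
{"op": "jog_arm", "data": {"commands": [[[0,0,5,0,0,0,45],[0,0,10,0,0,0,45],[0,0,15,0,0,0,45]]]}}

```text
clock: 18.1
ee_pos: [0.5898, 0.1117, 0.065]
eef_rot: [-0.005, 1.0, 0.0, 0.0]
ft_force: [0.2, -0.9, -0.3]
grip_width: 0.515
```

```bash
python3 st.py
```

```text
18.1 F [ 0.241  -0.9138 -0.3323] M [ 0.0299  0.1012 -0.0602] tq6 1.7306824028491974 pos [0.5898 0.1117 0.065 ] yaw 180.5191629631669 gw 45.14259823179872 q6 -0.5033075033476788
```

The unloaded value is 1.731 against 1.576 loaded, a difference of 0.155 N m, which is exactly the stated friction plus spring. So this signal feels the load directly, and the target of 20 N should read about 1.526.

Emit:
{"op": "jog_arm", "data": {"commands": [[[0,0,-7,0,0,0,45],[0,0,-14,0,0,0,45],[0,0,-20,0,0,0,45],[0,0,-25,0,0,0,42],[0,0,-25,0,0,0,30],[0,0,-25,0,0,0,30],[0,0,-25,0,0,0,30],[0,0,-20,0,0,0,30],[0,0,-15,0,0,0,30],[0,0,-10,0,0,0,30]]]}}

```text
clock: 18.93
ee_pos: [0.5901, 0.1119, 0.0651]
eef_rot: [-0.09, 0.996, 0.0, 0.0]
ft_force: [0.6, 3.6, 1.0]
grip_width: 0.427
```

```bash
python3 st.py
```

```text
18.9333 F [0.6302 3.5522 1.0036] M [1.0153 0.2558 0.134 ] tq6 1.5800824016332626 pos [0.5901 0.1119 0.0651] yaw 190.3652885852536 gw 37.435710545111164 q6 -0.33096321129731576
```

Emit:
{"op": "jog_arm", "data": {"commands": [[[0,0,5,0,0,0,30]]]}}

```text
clock: 19.02
ee_pos: [0.5901, 0.1119, 0.065]
eef_rot: [-0.047, 0.999, 0.0, 0.0]
ft_force: [-0.2, 2.6, 0.3]
grip_width: 0.424
```

```bash
python3 st.py
```

```text
19.0167 F [-0.2159  2.6391  0.303 ] M [1.0403 0.3746 0.1944] tq6 1.5409114211797714 pos [0.5901 0.1119 0.065 ] yaw 185.36212946857975 gw 37.15511262867014 q6 -0.41828496481622507
```

Emit:
{"op": "jog_arm", "data": {"commands": [[[0,0,5,0,0,0,30]]]}}

```text
clock: 19.1
ee_pos: [0.5899, 0.1119, 0.065]
eef_rot: [-0.003, 1.0, 0.0, -0.0]
ft_force: [-1.0, 3.1, 1.4]
grip_width: 0.427
```

```bash
python3 st.py
```

```text
19.1 F [-0.9571  3.138   1.3894] M [1.1519 0.541  0.1359] tq6 1.5267036482691765 pos [0.5899 0.1119 0.065 ] yaw 180.36050813749628 gw 37.3651160035001 q6 -0.5055368017386009
```

Touch is felt: the torque fell from 1.576 to 1.527, roughly 16–20 N. Left is now at about 105° of turn and right at 95°. Next I bring the right knob on by a few degrees at a slow, constant rate, reading it every row (expected 0.537 − 0.0025·F).

Emit:
{"op": "jog_arm", "data": {"commands": [[[0,0,0,0,0,0,87],[0,0,0,0,0,0,87],[0,0,0,0,0,0,87],[0,0,0,0,0,0,87],[0,0,0,-3,-13,0,87],[0,0,0,-9,-41,0,87],[0,0,0,-18,-80,0,87],[0,0,0,-26,-115,0,87],[0,0,-4,-32.6,-146,0,80],[0,0,-4,-32.6,-146,0,60],[0,0,-4,-32.6,-146,0,50],[0,0,-4,-32.6,-146,0,45],[0,0,-4,-32.6,-146,0,30],[0,0,-4,-32.6,-146,0,30],[0,0,-4,-32.6,-146,0,30],[0,0,-4,-32.6,-146,0,30],[0,0,-4,-32.6,-146,0,30],[0,0,-4,-32.6,-146,0,30]]]}}

```text
clock: 20.6
ee_pos: [0.6242, -0.0336, 0.0651]
eef_rot: [-0.041, 0.999, 0.0, -0.0]
ft_force: [-3.1, 2.9, 2.5]
grip_width: 0.424
```

```bash
python3 st.py
```

```text
20.6 F [-3.062   2.9088  2.5478] M [1.1702 1.017  0.0028] tq6 -0.029039124492555857 pos [ 0.6242 -0.0336  0.0651] yaw 184.75163162645072 gw 37.15048554610308 q6 -0.17450599163924482
```

Emit:
{"op": "jog_arm", "data": {"commands": [[[0,0,2,0,0,0,30],[0,0,4,0,0,0,30]]]}}

```text
clock: 20.77
ee_pos: [0.6242, -0.0336, 0.0651]
eef_rot: [-0.006, 1.0, 0.0, -0.0]
ft_force: [-2.5, 3.9, 2.3]
grip_width: 0.426
```

```bash
python3 st.py
```

```text
20.7667 F [-2.4624  3.9178  2.253 ] M [1.3524 1.1435 0.1645] tq6 0.6270374357700348 pos [ 0.6242 -0.0336  0.0651] yaw 180.66642054323944 gw 37.2775339374787 q6 -0.24560652702794694
```

Emit:
{"op": "jog_arm", "data": {"commands": [[[0,0,2,0,0,0,30]]]}}

```text
clock: 20.85
ee_pos: [0.6242, -0.0336, 0.0651]
eef_rot: [0.012, 1.0, 0.0, -0.0]
ft_force: [-3.2, 3.4, 2.9]
grip_width: 0.427
```

```bash
python3 st.py
```

```text
20.85 F [-3.1696  3.3808  2.8555] M [1.3748 1.125  0.164 ] tq6 0.5087629705667496 pos [ 0.6242 -0.0336  0.0651] yaw 178.65217631927018 gw 37.37450369279147 q6 -0.2807576431954025
```

Emit:
{"op": "jog_arm", "data": {"commands": [[[0,0,2,0,0,0,30]]]}}

```text
clock: 20.93
ee_pos: [0.6242, -0.0336, 0.0651]
eef_rot: [0.029, 1.0, 0.0, -0.0]
ft_force: [-3.1, 3.0, 2.7]
grip_width: 0.429
```

```bash
python3 st.py
```

```text
20.9333 F [-3.0887  2.9807  2.7241] M [1.3502 1.0974 0.1966] tq6 0.4933399334549904 pos [ 0.6242 -0.0336  0.0651] yaw 176.65445502206367 gw 37.587250596551435 q6 -0.3156087183657295
```

The right knob reads 0.493, about 18 N, and the left knob's reading puts it at 20–25 N, so both are inside 10.5–31. I release and retreat.

Emit:
{"op": "jog_arm", "data": {"commands": [[[0,0,0,0,0,0,80],[0,0,0,0,0,0,80],[0,0,0,0,0,0,80],[0,0,0,0,0,0,80],[0,0,0,0,0,-15,80],[0,0,0,0,0,-40,80],[0,0,0,0,0,-75,80],[0,0,0,0,0,-110,80],[0,0,0,20,20,-120,80],[0,0,0,60,40,-120,80],[0,0,0,75,60,-120,80],[0,0,0,80,70,-120,80],[0,0,0,80,70,-120,80],[0,0,0,80,70,-120,80]]]}}

```text
clock: 22.1
ee_pos: [0.549, 0.0406, 0.1854]
eef_rot: [0.028, 1.0, 0.0, 0.0]
ft_force: [0.2, 0.2, -0.0]
grip_width: 0.917
```

```bash
python3 st.py;  python3 - <<'E'
from h import *
p,d=capture("scene");cv2.imwrite("pics/s20.png",cv2.resize(p[240:340,270:380],None,fx=6,fy=6,interpolation=cv2.INTER_CUBIC)[:600]);cv2.imwrite("pics/s20f.png",p)
p,d=capture("wrist");cv2.imwrite("pics/w20.png",p)
E
```

```text
22.1 F [ 0.2284  0.1952 -0.0426] M [-0.0017  0.0462 -0.0316] tq6 -0.13146906159818172 pos [0.549  0.0406 0.1854] yaw 176.82206612792424 gw 80.33501619638989 q6 -0.4855431458638911
```

View pics/s20.png

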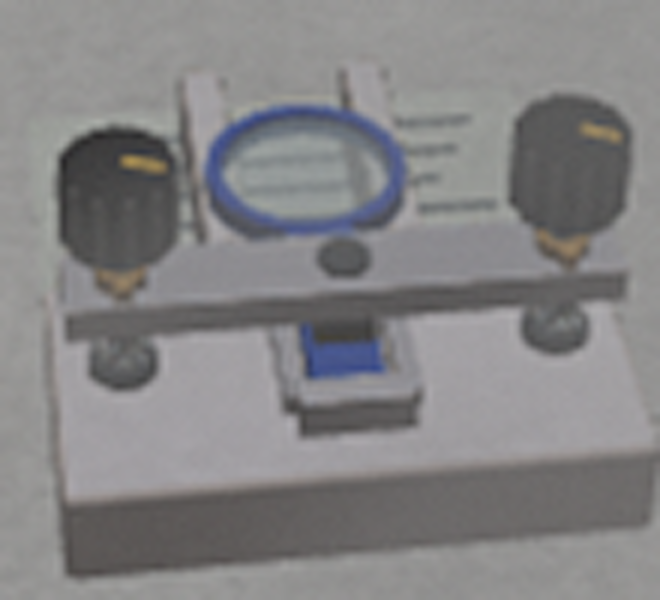

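View pics/w20.png

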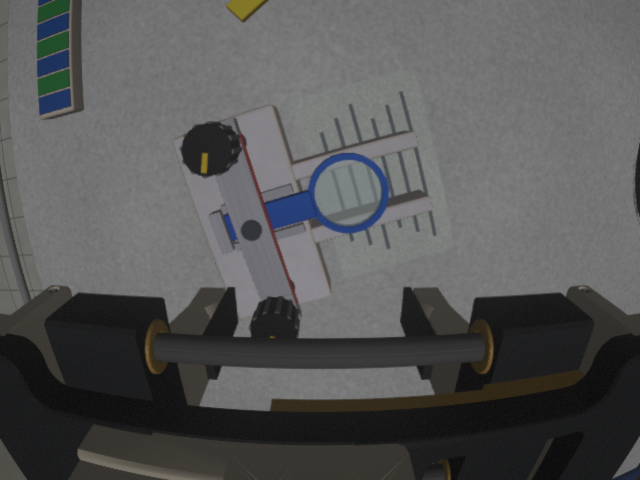

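View pics/s20f.png

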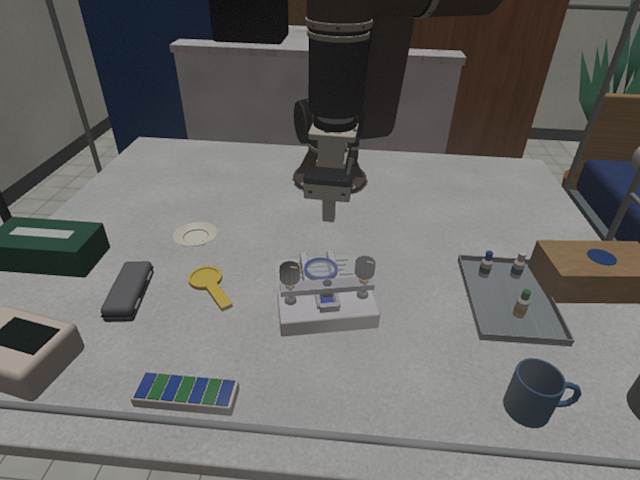

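The knob marks at (142,163) and (602,133) are nearly parallel and the bar is level. The blue end lies against the stop at (340,370), and everything else is where it was. I hand the job in.

```bash
python3 -c "
from cell import sign_off;print(sign_off())"
```

```text
the job is handed in; nothing more can be done
None
```

The blue magnifier is home against the stop and clamped at about 20 N, with the bar level, and I handed the job in at about 22 s of the 72 s allowed.

**What I did**
- **Slide:** I pushed the magnifier by its lens rim until motion stopped. The last reading was 8 N along the push (4.4 N at first contact), below the 25 N limit but above the suggested 3 to 5 N. It also showed 5 N of upward force.
- **Clamp:** I turned the knobs clockwise by turns: left 30°, right 60°, left 50°, right 35°, left 25°, right 8°. Neither knob was more than about 30° ahead of the other. They ended at about 105° (left) and 103° (right).

**Last checks**
- **Clamping force:** the load on the last joint felt the touch and put the final force at about 18 N from the right knob. From the left knob, adding the right's last 8°, it is nearer 25 N. The two disagree somewhat, but both are inside the allowed 10.5 to 31 N and well below 42 N.
- **Pictures:** the final pictures show the handle's end on the stop, the bar level and the two knob marks nearly parallel. The listed things around the stand look where they were, and the gripper is clear of everything.

**What disagreed with the description**
- The real fingertips end about 43 mm short of the reported TCP. Because of this my first push passed above the lens without touching it, and I lowered the tool to correct for it.
- During the first turn of the left knob I saw about 8 to 10 N of vertical force on the grip. I regrasped 4 mm higher from then on, which brought it down to about 4 N or less.

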